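Balance the hung canister on the beam scale with its sliding poise

ROBOT

A 7-joint arm with a two-finger parallel gripper is mounted at the origin on a cart in front of the work surface, level with it; the furniture and walls round the work are solid. World frame = base frame: x ahead of the robot, y to its left, z up, the work surface at z = 0. Lengths are in m, angles in rad, forces in N, time in s.
With the tool pointing down it reaches from about 0.4 to 0.875 m from the base axis. Payload 19.3 kg.
Tool frame: the origin (TCP) lies on the centre line of the jaws, within the pads' length; the fingertips stand 14 mm ahead of it and the grasp point (between the pads) lies 5 mm behind it; x points along the fingers, y is the direction in which the jaws open and shut, and the axes are right-handed (so a half turn about x gives the same grasp; the last joint's range is limited). The gripper opens to 85 mm and grips with 20 to 120 N. Pads are 22 mm wide; open, the fingers measure 114 mm over their backs; the gripper's body (76 mm by 85 mm) begins 54 mm behind the grasp point. The pads swing forward as they close: fully open they stand 13 mm farther back than shut.
Start: joints at [1.066, 0.521, -0.036, 1.599, 0.021, 1.021, -0.113], TCP at [0.263, -0.567, 0.245] pointing down, gripper open.
Joint ranges: [-2.91, 2.91], [-0.3, 2.13], [-1.5, 1.42], [0.17, 2.43], [-1.26, 4.41], [0.16, 1.93], [-2.52, 2.52]. Speed limits (rad/s): [1.89, 1.89, 2.39, 2.39, 3.01, 3.01, 3.01].

INTERFACE

Orientations are given as [roll, pitch, yaw] about the fixed x, y, z axes, in that order (R = Rz(yaw) Ry(pitch) Rx(roll)).
In Python, from workcell import monitor, optics, bot gives the robot as it stands.
- The arm moves only by the tool arm_command, never from a script. Its arguments are lists of equal length, an entry for each row: "delta_pos": the shift along the tool's x, y, z as a fraction of full scale, a list of three; "rotation": the turn, a rotation vector about the tool's x, y, z as a fraction of full scale, a list of three. In form: {"delta_pos": [[dx, dy, dz], ...], "rotation": [[wx, wy, wz], ...]}. A call has 1 to 10 rows; each row shifts and turns the pose as measured when the row begins, along the tool's axes as they then stand; what a row does not reach is not made up. Full scale, the value 1, is 30 mm for a shift and 6 degrees for a turn. A row lasts 1/10 s, in which the tool goes at most 50 mm and 8.59 degrees, less where a joint would pass 70% of its speed; a pose out of reach is approached as far as the arm can. A call with a number of a shift or a turn outside -1 to 1 is refused whole. A call with a gripper value outside its range is refused whole. "gripper" is the closure, from -1 (fully open) to 1 (shut), so that 0 is half open, set as the call begins (left out, the last holds). The fingers move at their own pace and stop on an object; "grip_force" is the grip in N (left out, the last holds). Time passes only in rows, so rows that do not move let the fingers close. It gives the time, the measured TCP pose, the force and the opening at its end, in the units of the state.
- monitor.observe(): the state, without advancing time (a new reading comes with each control period).
- optics.grab_frame(name): name is "scene" or "top" or "wrist"; returns the picture (420x560x3 uint8, red, green, blue); there is no depth.
- optics.camera_params(name): a dict with "fx", "fy", "cx", "cy" (pixels), "origin" and "rotation" of the camera in the world. Camera axes: x right, y down, z forward; pixel columns grow to the right and rows downward; lengths in m; the calibration is good to about 2 mm. A picture is of the moment at which its call begins: read the wrist's pose just before it. camera_params takes no time and is no camera call; for the wrist camera it gives the pose at the moment of the call.
- bot.job_done(): hands the job in, once; it reports no verdict.
The state is a dict: "clock": time; "qpos": joint angles; "qd": joint speeds; "joint_efforts": joint torques, N m; "position": TCP position; "tool_rot": TCP orientation; "force": force on the tool from outside, world axes, zero at the start; "moment": the same for the moment, N m; "grip_width": finger opening in m.
Only numpy, scipy, OpenCV 4.12 (cv2) and the standard library are available. Lean on these libraries where they do the work, as an engineer would, in place of code of your own. Each camera call takes 0.05 s, during which the arm holds its last target. There are 200 camera calls.

TASK

The small steel canister hanging from the beam scale has to be weighed: slide the square poise block along the beam until the beam balances the canister and rests level by itself, its tip standing at the index mark on the post. Then leave the beam hanging free, and do not disturb the things lying around the scale.

Things in the scene. Friction and masses are not known exactly. Their poses are not given: they have to be found in the camera images.
- balance: The fixed beam scale: base board 84 x 320 x 18 mm, two steel cheeks holding the beam's axle (the pivot), an index post. Origin on the bench, straight under the pivot, which is 210 mm above it. y runs along the beam from the pivot towards the poise and index post, x across it, z up. The cheeks end 12 mm above the pivot; above that it is open.
- beam (a joint): Tilt of the beam about the pivot, rad: 0 level, positive = poise end down, stops at -0.12 and 0.12. Aluminium bar 12 mm wide, 16 mm high, axis through the pivot. A bob below makes it stable: let go, it settles in 2 s; between the stops its resting tilt changes 0.048 rad per 10 mm of poise travel. Canister mass unknown; balance lies 45 to 125 mm along the poise's travel.
- poise (a joint): How far the poise has slid outward along the beam, m: 0 (hard in, its centre 60 mm from the pivot) to 0.14 (200 mm from the pivot). It stays where it is left; friction needs about 2 N to slide it.
- poise_mid (a point): The poise, at the beam's axis: steel block 46 mm wide across the beam, 36 mm long along it, from 30 mm below to 50 mm above this point (42 mm above the beam's top side), with a round thumb knob, 23 mm in diameter and 20 mm high, on top. Its y axis runs outward along the beam. Either end face can be pushed.
- beam_tip (a point): Pointed brass tip at the poise end of the beam, 240 mm from the pivot, on the beam's axis.
- index_mark (a point): Brass index mark on the upright steel post (14 x 8 mm) beyond the beam's tip, at pivot height, 245 mm from the pivot; the post's top is 45 mm higher than this mark. The beam is level when its tip stands at this height.
- canister_mid (a point): Middle of the steel canister (52 mm in diameter, 100 mm high) that is clipped in the wire hanger's tray, hung from the beam 130 mm from the pivot on the side away from the poise; bottom of the tray about 40 mm above the bench. It stays in its hanger.
- oilstone: Bystander: oilstone in its wooden box, 62 x 170 x 32 mm, lying on the bench; origin at the centre of its underside.
- glue_bottle: Bystander: standing glue bottle with a red nozzle, 58 mm in diameter, 166 mm high; origin at the centre of its underside.
- block_plane: Bystander: block plane, 44 x 155 x 56 mm; origin at the centre of its underside.

How it is judged:
By the outcome, as a careful person would: the job done as asked, in the order asked, and still so for the second after the job is handed in, with the robot touching nothing.
It also fails if it takes over 64 s, if anything falls off the work surface, if the arm or the gripper's body presses on something with over 40 N, if the wrist force passes 120 N, or if a joint passes its speed limit or range.

## Working session

There is one attempt and no reset: what is moved stays moved. The work goes in short steps, Python scripts to look and compute and a tool call to move; the robot and the scene stay as the last step left them, time stands still between calls to the robot, and variables do not carry over. Pictures are saved under pics/ and viewed, about 8 in all and at most 12, crops included, and the job is handed in when it is done.

Besides the shell and the picture viewer there is one more tool, called after "Request:" by a JSON object that holds its "api" and its "payload", one argument or row to a line. arm_command: Moves the arm, as the interface text tells. Its arguments: {"type":"object","properties":{"delta_pos":{"type":"array","items":{"type":"array","items":{"type":"number"}}},"rotation":{"type":"array","items":{"type":"array","items":{"type":"number"}}},"gripper":{"type":"number"},"grip_force":{"type":"number"}},"required":["delta_pos","rotation"]}

```bash
mkdir -p pics; python3 - <<'E'
from workcell import monitor, optics, bot
import cv2
s=monitor.observe();print(s)
for n in("scene","top"):
    im=optics.grab_frame(n);cv2.imwrite(f"pics/{n}0.png",im[:,:,::-1]);print(n,optics.camera_params(n))
E
```

```text
{'clock': 0.0, 'qpos': array([ 1.06580988,  0.52205008, -0.03632308,  1.59997447,  0.02120867,
        1.02106357, -0.11275885]), 'qd': array([ 0.00035952,  0.0004792 ,  0.00043325,  0.00183625, -0.00032936,
        0.00182224, -0.00152978]), 'joint_efforts': array([-1.65227789e-04, -9.27116847e+01,  1.97999910e+00, -3.69929731e+01,
        1.79258821e-02,  8.17714288e-03, -4.68872429e-05]), 'position': array([ 0.26310019, -0.56659591,  0.24471529]), 'tool_rot': array([-1.49282339,  1.56968608,  2.08358706]), 'force': array([1.22750131, 0.47039122, 1.02801279]), 'moment': array([0.01435561, 0.00296654, 0.02578104]), 'grip_width': 0.08527047746651388}
scene {'fx': 471.2114198719666, 'fy': 471.2114198719666, 'cx': 279.60425582235507, 'cy': 208.91912299365183, 'origin': array([-0.04505404,  0.92484051,  1.17321403]), 'rotation': array([-2.30457139, -0.01902621, -2.57891924])}
top {'fx': 493.24486403267815, 'fy': 493.24486403267815, 'cx': 285.9891608477559, 'cy': 214.01088702918415, 'origin': array([ 0.24588898, -0.01798813,  1.60054036]), 'rotation': array([-2.93965168e+00, -3.57460313e-04, -1.57721824e+00])}
```

View pics/scene0.png

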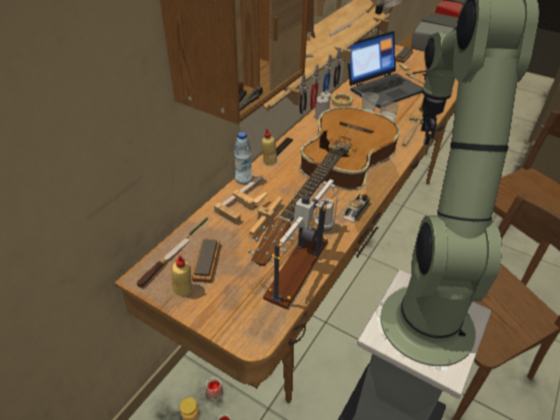

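View pics/top0.png

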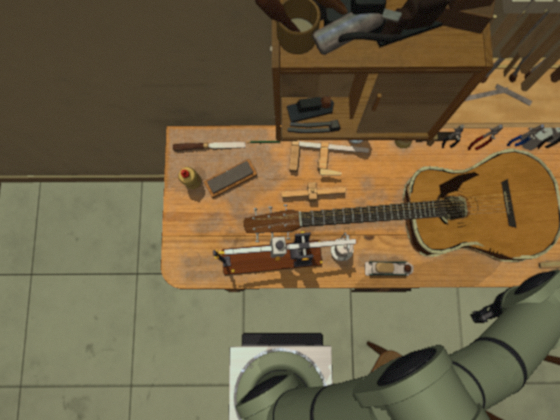

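The scene shows the balance with its post at about (277,270) and the poise at about (305,210). In the top view the post is at about (222,257), the poise at (279,245) and the pivot at (303,250). I'll zoom in on both.

```bash
python3 - <<'E'
import cv2,numpy as np
a=cv2.imread("pics/top0.png")[215:295,205:375];b=cv2.imread("pics/scene0.png")[165:310,245:385]
a=cv2.resize(a,(680,320),interpolation=3);cv2.imwrite("pics/a.png",a)
b=cv2.resize(b,(560,580),interpolation=3);cv2.imwrite("pics/b.png",b)
E
```

```text
(no output)
```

View pics/a.png

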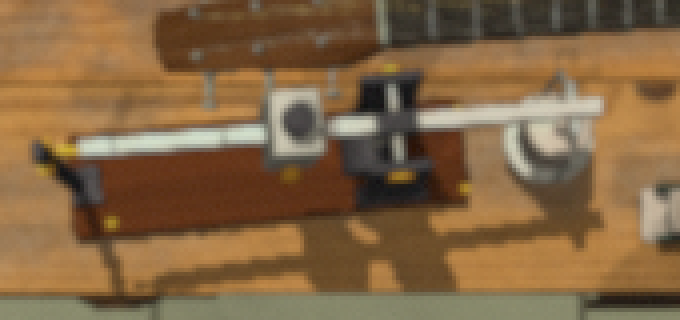

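View pics/b.png

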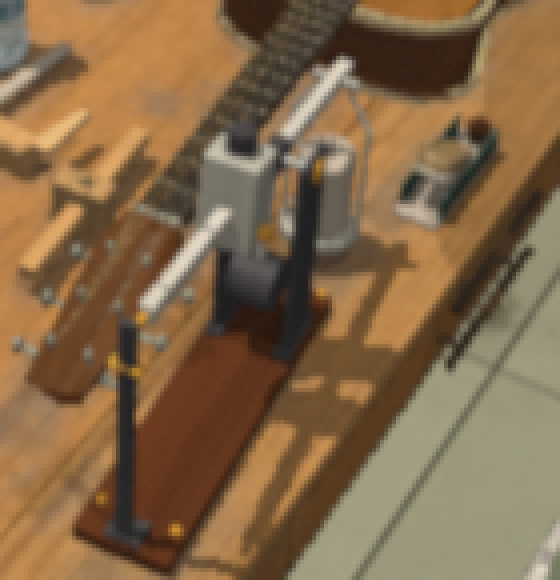

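```bash
cat > h.py <<'E'
import numpy as np, cv2
from scipy.spatial.transform import Rotation as R
from workcell import monitor, optics, bot
def ray(n,u,v,c=None):
    c=c or optics.camera_params(n)
    d=R.from_euler('xyz',c['rotation']).as_matrix()@np.array([(u-c['cx'])/c['fx'],(v-c['cy'])/c['fy'],1])
    return np.array(c['origin']),d/np.linalg.norm(d)
def onz(n,u,v,z,c=None):
    o,d=ray(n,u,v,c); return o+d*(z-o[2])/d[2]
def tri(*rs):
    A=sum(np.eye(3)-np.outer(d,d) for o,d in rs);b=sum((np.eye(3)-np.outer(d,d))@o for o,d in rs)
    return np.linalg.solve(A,b)
def proj(n,p,c=None):
    c=c or optics.camera_params(n)
    q=R.from_euler('xyz',c['rotation']).as_matrix().T@(np.array(p)-c['origin'])
    return np.array([c['fx']*q[0]/q[2]+c['cx'],c['fy']*q[1]/q[2]+c['cy']])
E
python3 - <<'E'
from h import *
np.set_printoptions(precision=4,suppress=True)
T=lambda u,v:(205+u/4,215+v/4); S=lambda u,v:(245+u/4,165+v/4)
for nm,p in dict(nl=(72,240),nr=(467,205),fl=(75,135)).items(): print(nm,onz('top',*T(*p),.018))
for nm,p in dict(a=(75,530),b=(172,570),c=(330,300)).items(): print('sc',nm,onz('scene',*S(*p),.018))
print('pivot',onz('top',*T(395,122),.215))
print('mark sc',onz('scene',*S(125,367),.21),'posttop',onz('scene',*S(127,322),.255),onz('top',*T(42,152),.255))
def t(a,b):print(tri(ray('top',*T(*a)),ray('scene',*S(*b))))
t((301,120),(243,130)); t((70,150),(143,315)); t((603,105),(345,68))
E
```

```text
nl [0.3723 0.1818 0.018 ]
nr [ 0.3982 -0.1342  0.018 ]
fl [0.4567 0.181  0.018 ]
sc a [0.4463 0.1945 0.018 ]
sc b [0.3656 0.1858 0.018 ]
sc c [ 0.3984 -0.1267  0.018 ]
pivot [ 0.4383 -0.07    0.215 ]
mark sc [0.4125 0.1822 0.21  ] posttop [0.4118 0.1821 0.255 ] [0.4135 0.1736 0.255 ]
[ 0.4308 -0.0042  0.282 ]
[0.416  0.1563 0.2372]
[ 0.4527 -0.2224  0.1843]
```

```bash
cat >> h.py <<'E'
np.set_printoptions(precision=4,suppress=True)
U=np.array([-.095,.9955,0]); PIV=np.array([.437,-.067,.21])
def plan(t,y=U):
    "shift and turn to target TCP t, tool x down, tool y along +-y, in tool-axis full-scale units"
    s=monitor.observe(); M=R.from_euler('xyz',s['tool_rot']).as_matrix()
    best=None
    for sg in (1,-1):
        X=np.array([0,0,-1.]);Y=sg*y/np.linalg.norm(y);G=np.c_[X,Y,np.cross(X,Y)]
        w=R.from_matrix(M.T@G).as_rotvec()
        if best is None or np.linalg.norm(w)<np.linalg.norm(best):best=w
    print('pos',s['position'],'clock',s['clock'],'q7',s['qpos'][6],'grip',s['grip_width'],'\naxes',M.T.round(3).tolist())
    print('shift(scale)',M.T@(np.array(t)-s['position'])/.03,'turn(scale)',best/np.radians(6))
E
python3 -c "
from h import *
plan([.431,-.004,.36])"
```

```text
pos [ 0.2631 -0.5666  0.2448] clock 0.1 q7 -0.11279265537041537 grip 0.08532732358561272 
axes [[-0.0, 0.001, -1.0], [0.421, -0.907, -0.001], [-0.907, -0.421, 0.0]]
shift(scale) [ -3.8263 -14.6561 -12.9748] turn(scale) [3.2432 0.0024 0.0088]
```

Request:
{"api": "arm_command", "payload": {
  "delta_pos": [
    [-1, 0, 0],
    [-1, 0, 0],
    [-1, 0, 0],
    [-0.8, -0.9, -0.8],
    [0, -0.9, -0.8],
    [0, -0.9, -0.8],
    [0, -0.9, -0.8],
    [0, -0.9, -0.8],
    [0, -0.9, -0.8],
    [0, -0.9, -0.8]
  ],
  "rotation": [
    [0, 0, 0],
    [0, 0, 0],
    [0, 0, 0],
    [0, 0, 0],
    [0, 0, 0],
    [0, 0, 0],
    [0, 0, 0],
    [0, 0, 0],
    [0, 0, 0],
    [0, 0, 0]
  ]
}}

```text
clock: 1.1
position: [0.3353, -0.3182, 0.3603]
tool_rot: [-1.28, 1.563, 2.29]
force: [0.9, -0.6, 1.1]
grip_width: 0.0858
```

Request:
{"api": "arm_command", "payload": {
  "delta_pos": [
    [0, -0.9, -0.8],
    [0, -0.9, -0.8],
    [0, -0.9, -0.8],
    [0, -0.9, -0.8],
    [0, -0.9, -0.8],
    [0, -0.9, -0.8],
    [0, -0.9, -0.8],
    [0, -0.9, -0.8]
  ],
  "rotation": [
    [0, 0, 0],
    [0, 0, 0],
    [0, 0, 0],
    [0, 0, 0],
    [0, 0, 0],
    [0, 0, 0],
    [0, 0, 0],
    [0, 0, 0]
  ]
}}

```text
clock: 1.9
position: [0.4204, -0.0299, 0.361]
tool_rot: [-1.108, 1.564, 2.461]
force: [0.1, -0.4, 0.4]
grip_width: 0.0851
```

```bash
python3 -c "
from h import *
plan([.431,-.004,.36])"
```

```text
pos [ 0.4204 -0.0299  0.361 ] clock 1.9 q7 -1.2526899255760424 grip 0.08513894537994227 
axes [[-0.006, 0.005, -1.0], [0.415, -0.91, -0.006], [-0.91, -0.415, 0.003]]
shift(scale) [ 0.0346 -0.6385 -0.6784] turn(scale) [3.1758 0.0409 0.0563]
```

Request:
{"api": "arm_command", "payload": {
  "delta_pos": [
    [0, -0.64, -0.68],
    [0, 0, 0],
    [0, 0, 0],
    [0, 0, 0],
    [0, 0, 0]
  ],
  "rotation": [
    [0, 0, 0],
    [1, 0, 0],
    [1, 0, 0],
    [1, 0, 0],
    [0.2, 0, 0]
  ]
}}

```text
clock: 2.4
position: [0.4314, 0.0028, 0.3603]
tool_rot: [-0.78, 1.561, 2.451]
force: [-0.0, -0.1, 0.2]
grip_width: 0.0853
```

```bash
python3 -c "
from h import *
plan([.431,-.004,.36])
c=optics.camera_params('wrist')
im=optics.grab_frame('wrist');cv2.imwrite('pics/w1.png',im[:,:,::-1]);print(c)
for r in (60,70): print(proj('wrist',PIV+U*r*1e-3+[0,0,.07],c))"
```

```text
pos [0.4314 0.0028 0.3603] clock 2.4 q7 -1.6740818633900996 grip 0.08526968853581492 
axes [[-0.007, 0.006, -1.0], [0.089, -0.996, -0.007], [-0.996, -0.089, 0.007]]
shift(scale) [0.0096 0.2243 0.0344] turn(scale) [-0.0532  0.0631  0.0628]
{'fx': 346.51244665118475, 'fy': 346.51244665118475, 'cx': 283.9466642450684, 'cy': 210.48241694603217, 'origin': array([0.5007, 0.0078, 0.4887]), 'rotation': array([ 2.8601,  0.0066, -1.4808])}
[300.0153 225.8147]
[284.2641 225.8576]
```

View pics/w1.png

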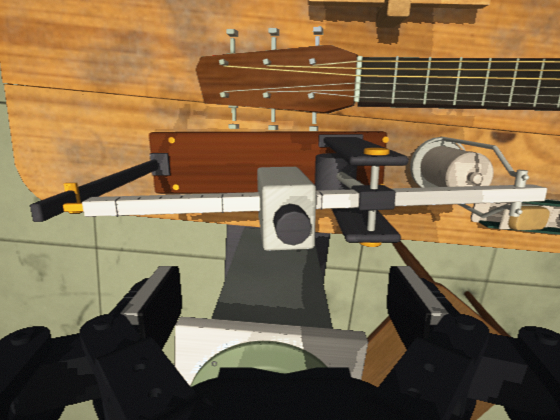

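Request:
{"api": "arm_command", "payload": {
  "delta_pos": [
    [0, 0.1, 0],
    [1, 0, 0],
    [1, 0, 0],
    [0.9, 0, 0],
    [0, 0, 0],
    [0, 0, 0]
  ],
  "rotation": [
    [-0.05, 0.06, 0.06],
    [0, 0, 0],
    [0, 0, 0],
    [0, 0, 0],
    [0, 0, 0],
    [0, 0, 0]
  ],
  "gripper": -0.3
}}

```text
clock: 3.05
position: [0.4322, -0.0018, 0.2721]
tool_rot: [2.69, 1.567, -0.341]
force: [0.9, -0.2, 0.8]
grip_width: 0.0555
```

```bash
python3 -c "
from h import *
plan([.4306,.000,.26])
c=optics.camera_params('wrist')
im=optics.grab_frame('wrist');cv2.imwrite('pics/w2.png',im[:,:,::-1])"
```

```text
pos [ 0.4322 -0.0018  0.2721] clock 3.05 q7 -1.7128306053466764 grip 0.055466735541159384 
axes [[0.004, -0.001, -1.0], [0.111, -0.994, 0.002], [-0.994, -0.111, -0.004]]
shift(scale) [ 0.4032 -0.0656  0.0491] turn(scale) [ 0.1508 -0.0356 -0.0169]
```

View pics/w2.png

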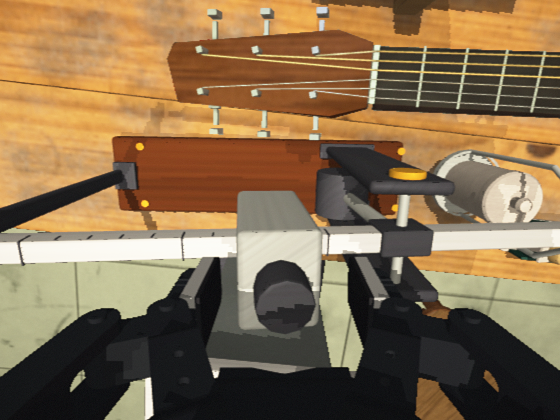

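Request:
{"api": "arm_command", "payload": {
  "delta_pos": [
    [0.4, 0, 0],
    [0, -0.5, 0],
    [0, -0.5, 0],
    [0, -0.5, 0],
    [0, 0, 0]
  ],
  "rotation": [
    [0.15, 0, 0],
    [0, 0, 0],
    [0, 0, 0],
    [0, 0, 0],
    [0, 0, 0]
  ]
}}

```text
clock: 3.6
position: [0.4298, 0.0429, 0.2616]
tool_rot: [2.763, 1.56, -0.288]
force: [-0.3, -0.8, 0.7]
grip_width: 0.0555
```

```bash
cat >> h.py <<'E'
def look(tag):
    s=monitor.observe(); p=s['position']
    print('clock',s['clock'],'r_tcp',(p-PIV)@U,'lat',(p-PIV)@[U[1],-U[0],0],'z',p[2],'force',s['force'],'grip',s['grip_width'])
    c=optics.camera_params('wrist')
    f={n:optics.grab_frame(n) for n in('scene','wrist')}
    for n in f: cv2.imwrite(f'pics/{n}_{tag}.png',f[n][:,:,::-1])
    # beam tip: brightest-row profile, white pixels of beam in scene near the tip
    im=f['scene'].astype(int)
    m=((im.min(2)>165)&(im.max(2)-im.min(2)<40)).astype(np.uint8)
    ys,xs=np.nonzero(m[200:285,265:305])
    if len(xs):
        i=np.argsort(xs-ys)[:5]; e=(xs[i].mean()+265,ys[i].mean()+200); print('beam lower-left end px',e,len(xs))
    for th in(-.12,-.06,0,.06,.12): print(th,proj('scene',PIV+U*.24*np.cos(th)-[0,0,.24*np.sin(th)]).round(1),end=' ')
    print()
E
python3 -c "
from h import *
look('p1')
b=cv2.imread('pics/scene_p1.png')[165:310,245:385];b=cv2.resize(b,(560,580),interpolation=2)
w=cv2.imread('pics/wrist_p1.png');cv2.imwrite('pics/c1.png',np.hstack([b,cv2.resize(w,(240,580))*0+0])[:,:560])"
```

```text
clock 3.6 r_tcp 0.11005568536617197 lat 0.0032504541127454504 z 0.26157276113826267 force [-0.3096 -0.8002  0.6666] grip 0.05547545694302893
beam lower-left end px (np.float64(281.8), np.float64(241.6)) 60
-0.12 [278.2 246.6] -0.06 [277.9 250.5] 0 [277.7 254.2] 0.06 [277.7 257.6] 0.12 [277.9 260.7]
```

View pics/c1.png

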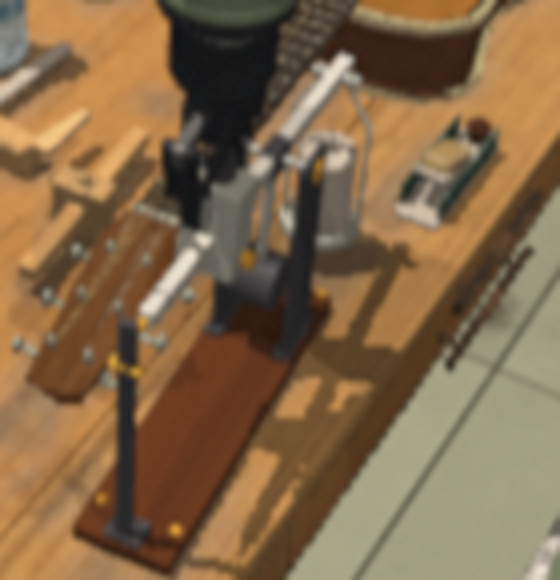

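Request:
{"api": "arm_command", "payload": {
  "delta_pos": [
    [0, -0.4, 0],
    [0, -0.4, 0.02],
    [0, 0.2, 0],
    [0, 0, 0],
    [0, 0, 0],
    [0, 0, 0],
    [0, 0, 0]
  ],
  "rotation": [
    [0, 0, 0],
    [0, 0, 0],
    [0, 0, 0],
    [0, 0, 0],
    [0, 0, 0],
    [0, 0, 0],
    [0, 0, 0]
  ]
}}

```text
clock: 4.4
position: [0.4285, 0.0557, 0.2616]
tool_rot: [2.653, 1.559, -0.405]
force: [0.7, -0.6, -0.2]
grip_width: 0.0552
```

```bash
python3 -c "
from h import *
look('p2')"
```

```text
clock 4.4 r_tcp 0.12296664838308752 lat 0.003180688258159103 z 0.26155374511860735 force [ 0.6533 -0.5846 -0.1554] grip 0.05524374118436634
beam lower-left end px (np.float64(281.6), np.float64(240.4)) 45
-0.12 [278.2 246.6] -0.06 [277.9 250.5] 0 [277.7 254.2] 0.06 [277.7 257.6] 0.12 [277.9 260.7]
```

Request:
{"api": "arm_command", "payload": {
  "delta_pos": [
    [0, -0.45, 0],
    [0, -0.45, 0.02],
    [0, 0.2, 0],
    [0, 0, 0],
    [0, 0, 0],
    [0, 0, 0],
    [0, 0, 0]
  ],
  "rotation": [
    [0, 0, 0],
    [0, 0, 0],
    [0, 0, 0],
    [0, 0, 0],
    [0, 0, 0],
    [0, 0, 0],
    [0, 0, 0]
  ]
}}

```text
clock: 5.2
position: [0.4263, 0.0748, 0.2613]
tool_rot: [2.572, 1.558, -0.488]
force: [-0.5, -0.5, -0.3]
grip_width: 0.0551
```

```bash
python3 -c "
from h import *
look('p3')
a=[cv2.resize(cv2.imread(f'pics/scene_p{i}.png')[190:290,255:325],(266,380),interpolation=2) for i in(1,2,3)]
cv2.imwrite('pics/c3.png',np.hstack(a))"
```

```text
clock 5.2 r_tcp 0.14217626508204337 lat 0.0028040531493490214 z 0.2612961546100084 force [-0.4724 -0.4696 -0.333 ] grip 0.055125034436325465
beam lower-left end px (np.float64(281.2), np.float64(244.4)) 49
-0.12 [278.2 246.6] -0.06 [277.9 250.5] 0 [277.7 254.2] 0.06 [277.7 257.6] 0.12 [277.9 260.7]
```

View pics/c3.png

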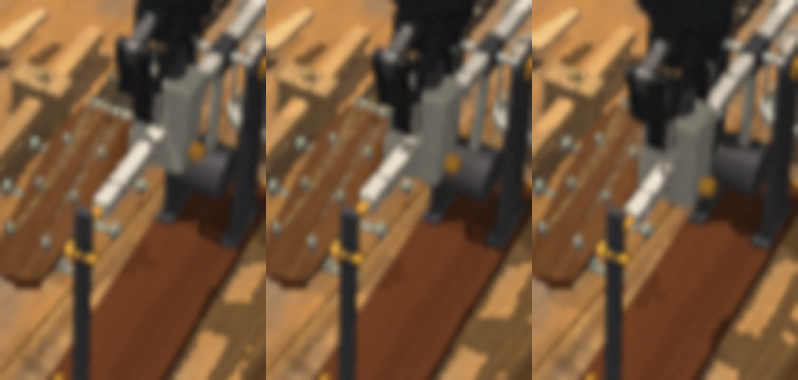

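Request:
{"api": "arm_command", "payload": {
  "delta_pos": [
    [0, -0.3, 0],
    [0, -0.27, 0.0],
    [0, 0.3, 0],
    [0, 0, 0],
    [0, 0, 0],
    [0, 0, 0],
    [0, 0, 0],
    [0, 0, 0],
    [0, 0, 0],
    [0, 0, 0]
  ],
  "rotation": [
    [0, 0, 0],
    [0, 0, 0],
    [0, 0, 0],
    [0, 0, 0],
    [0, 0, 0],
    [0, 0, 0],
    [0, 0, 0],
    [0, 0, 0],
    [0, 0, 0],
    [0, 0, 0]
  ]
}}

```text
clock: 6.3
position: [0.4255, 0.0843, 0.2612]
tool_rot: [2.583, 1.558, -0.477]
force: [0.5, -0.1, 0.2]
grip_width: 0.0554
```

Request:
{"api": "arm_command", "payload": {
  "delta_pos": [
    [0, 0, 0],
    [0, 0, 0],
    [0, 0, 0],
    [0, 0, 0],
    [0, 0, 0],
    [0, 0, 0],
    [0, 0, 0],
    [0, 0, 0],
    [0, 0, 0],
    [0, 0, 0]
  ],
  "rotation": [
    [0, 0, 0],
    [0, 0, 0],
    [0, 0, 0],
    [0, 0, 0],
    [0, 0, 0],
    [0, 0, 0],
    [0, 0, 0],
    [0, 0, 0],
    [0, 0, 0],
    [0, 0, 0]
  ]
}}

```text
clock: 7.3
position: [0.4255, 0.0843, 0.2613]
tool_rot: [2.583, 1.558, -0.477]
force: [0.8, 0.0, -0.5]
grip_width: 0.0553
```

```bash
python3 -c "
from h import *
look('p4')
import time
s=monitor.observe();M=R.from_euler('xyz',s['tool_rot']).as_matrix();c=optics.camera_params('wrist')
print('cam off in tool',M.T@(c['origin']-s['position']))
C=R.from_euler('xyz',c['rotation']).as_matrix();print('cam z in tool',M.T@C)
# candidate view poses: tool at r, lateral L, height z, tilted by a about beam axis
o=M.T@(c['origin']-s['position']);CT=M.T@C
V=np.array([U[1],-U[0],0])
for r,L,z,a in((.2,.1,.36,0),(.2,.1,.36,20),(.22,.12,.36,30),(.2,.08,.36,40)):
    G=R.from_rotvec(-U*np.radians(a)).as_matrix()@M
    p=PIV+U*r+V*L;p[2]=z
    cc=dict(c,origin=p+G@o,rotation=R.from_matrix(G@CT).as_euler('xyz'))
    t=PIV+U*.24
    print(r,L,z,a,p,'tip',proj('wrist',t,cc),'10mm up',proj('wrist',t+[0,0,.01],cc))
"
```

```text
clock 7.3 r_tcp 0.15174799793461183 lat 0.0029315191287005893 z 0.26125376009139917 force [ 0.8374  0.0219 -0.5135] grip 0.055266418267930786
beam lower-left end px (np.float64(281.4), np.float64(245.6)) 52
-0.12 [278.2 246.6] -0.06 [277.9 250.5] 0 [277.7 254.2] 0.06 [277.7 257.6] 0.12 [277.9 260.7] 
cam off in tool [-0.1288  0.0003 -0.0686]
cam z in tool [[ 0.0001 -0.2714  0.9625]
 [ 1.      0.0005  0.    ]
 [-0.0005  0.9625  0.2714]]
0.2 0.1 0.36 0 [0.5175 0.1416 0.36  ] tip [239.687  308.7974] 10mm up [238.3542 314.9031]
0.2 0.1 0.36 20 [0.5175 0.1416 0.36  ] tip [236.0736 386.394 ] 10mm up [234.3504 391.7318]
0.22 0.12 0.36 30 [0.5356 0.1634 0.36  ] tip [258.9874 461.1358] 10mm up [257.9988 467.3475]
0.2 0.08 0.36 40 [0.4976 0.1397 0.36  ] tip [229.1689 447.0144] 10mm up [227.0123 449.9412]
```

```bash
cat > v.py <<'E'
from h import *
s=monitor.observe();M=R.from_euler('xyz',s['tool_rot']).as_matrix();c=optics.camera_params('wrist')
o=M.T@(c['origin']-s['position']);CT=M.T@R.from_euler('xyz',c['rotation']).as_matrix()
V=np.array([U[1],-U[0],0]);t=PIV+U*.24
for r in(.16,.2):
  for L,z,a in((.1,.34,-20),(.1,.34,-30),(.14,.34,-30),(.14,.32,-40),(.1,.32,-40)):
    G=R.from_rotvec(-U*np.radians(a)).as_matrix()@M
    p=PIV+U*r+V*L;p[2]=z
    cc=dict(c,origin=p+G@o,rotation=R.from_matrix(G@CT).as_euler('xyz'))
    print(r,L,z,a,p,'cam',cc['origin'],'tip',proj('wrist',t,cc),'10mm up',proj('wrist',t+[0,0,.01],cc)-proj('wrist',t,cc),'tooltip',p+G@[.014,0,0])
E
python3 v.py
python3 - <<'E'
import cv2,numpy as np
a=[cv2.resize(cv2.imread(f'pics/scene_p{i}.png')[225:270,262:300],(304,360),interpolation=2) for i in(3,4)]
cv2.imwrite('pics/c4.png',np.hstack(a))
E
```

```text
0.16 0.1 0.34 -20 [0.5213 0.1018 0.34  ] cam [0.6284 0.1116 0.4387] tip [192.6078 254.715 ] 10mm up [-2.3836  7.9064] tooltip [0.5167 0.1012 0.3268]
0.16 0.1 0.34 -30 [0.5213 0.1018 0.34  ] cam [0.6438 0.1131 0.4185] tip [191.7658 222.4509] 10mm up [-2.042   8.5298] tooltip [0.5145 0.101  0.3278]
0.16 0.14 0.34 -30 [0.5612 0.1056 0.34  ] cam [0.6836 0.1169 0.4185] tip [199.9412 250.7563] 10mm up [-1.6878  8.4001] tooltip [0.5543 0.1048 0.3278]
0.16 0.14 0.32 -40 [0.5612 0.1056 0.32  ] cam [0.6954 0.118  0.376 ] tip [196.2623 234.1857] 10mm up [-1.4474  9.475 ] tooltip [0.5523 0.1046 0.3092]
0.16 0.1 0.32 -40 [0.5213 0.1018 0.32  ] cam [0.6555 0.1142 0.376 ] tip [185.9646 209.3299] 10mm up [-1.8251 10.0753] tooltip [0.5125 0.1008 0.3092]
0.2 0.1 0.34 -20 [0.5175 0.1416 0.34  ] cam [0.6246 0.1514 0.4387] tip [237.8825 254.0578] 10mm up [-1.1413  7.8854] tooltip [0.5129 0.1411 0.3268]
0.2 0.1 0.34 -30 [0.5175 0.1416 0.34  ] cam [0.64   0.1529 0.4185] tip [237.2324 221.803 ] 10mm up [-0.9653  8.5112] tooltip [0.5107 0.1409 0.3278]
0.2 0.14 0.34 -30 [0.5574 0.1454 0.34  ] cam [0.6798 0.1567 0.4185] tip [241.5374 250.1538] 10mm up [-0.7884  8.3841] tooltip [0.5505 0.1447 0.3278]
0.2 0.14 0.32 -40 [0.5574 0.1454 0.32  ] cam [0.6916 0.1578 0.376 ] tip [239.5731 233.5643] 10mm up [-0.6601  9.4602] tooltip [0.5485 0.1445 0.3092]
0.2 0.1 0.32 -40 [0.5175 0.1416 0.32  ] cam [0.6517 0.154  0.376 ] tip [234.2268 208.6473] 10mm up [-0.8455 10.0574] tooltip [0.5087 0.1407 0.3092]
```

View pics/c4.png

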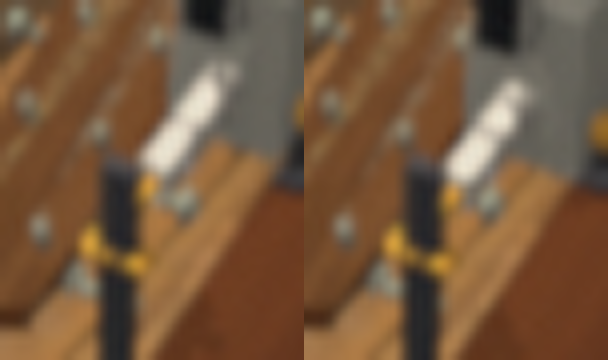

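Request:
{"api": "arm_command", "payload": {
  "delta_pos": [
    [-1, 0, 0],
    [-1, 0, 0],
    [-0.8, 0, -0.3],
    [0, -0.4, -1],
    [0, -0.6, -1],
    [0, -0.5, -1],
    [0, 0, 0],
    [0, 0, 0],
    [0, 0, 0],
    [0, 0, 0]
  ],
  "rotation": [
    [0, 0, 0],
    [0, 0, 0],
    [0, 0, 0],
    [0, 0, 0],
    [0, 0, 0],
    [0, -1, 0],
    [0, -1, 0],
    [0, -1, 0],
    [0, -1, 0],
    [0, -1, 0]
  ]
}}

```text
clock: 8.4
position: [0.5221, 0.1393, 0.3516]
tool_rot: [0.016, 1.045, -3.047]
force: [-0.3, -1.0, 0.5]
grip_width: 0.0554
```

```bash
cat > side.py <<'E'
from h import *
import sys
tag=sys.argv[1]
s=monitor.observe();print(s['clock'],s['position'],s['tool_rot'],s['force'])
c=optics.camera_params('wrist');im=optics.grab_frame('wrist')
cv2.imwrite(f'pics/{tag}.png',im[:,:,::-1])
t=PIV+U*.24; q=proj('wrist',t,c); k=proj('wrist',t+[0,0,.01],c)-q;print('tip pred',q,'10mm',k,'mark',proj('wrist',PIV+U*.245,c))
h=cv2.cvtColor(im,cv2.COLOR_RGB2HSV)
m=cv2.inRange(h,(18,140,110),(35,255,255))
n,l,st,ce=cv2.connectedComponentsWithStats(m)
for i in range(1,n):
    if st[i,4]>5 and abs(ce[i]-q).max()<70: print(st[i],ce[i])
u,v=q.astype(int);y0=max(0,v-60);x0=max(0,u-80)
cv2.imwrite(f'pics/{tag}c.png',cv2.resize(im[y0:y0+120,x0:x0+160,::-1],None,fx=5,fy=5,interpolation=2));print('crop',x0,y0)
E
python3 side.py s1
```

```text
8.4 [0.5221 0.1393 0.3516] [ 0.0155  1.0448 -3.0469] [-0.3229 -1.0138  0.4859]
tip pred [236.9674 213.3145] 10mm [-0.9716  8.1126] mark [231.4891 213.3958]
[245 145  17   5  47] [253.1064 146.9149]
[277 148   8   3  12] [280.     149.4167]
[286 149  29   5  59] [302.8983 150.678 ]
[223 202  12  10  85] [228.7294 205.4353]
[239 214  18   8 124] [248.1371 217.871 ]
[235 216   2   7  10] [235.5 219.5]
[226 277   6   4  10] [228.8 278.7]
crop 156 153
```

View pics/s1c.png

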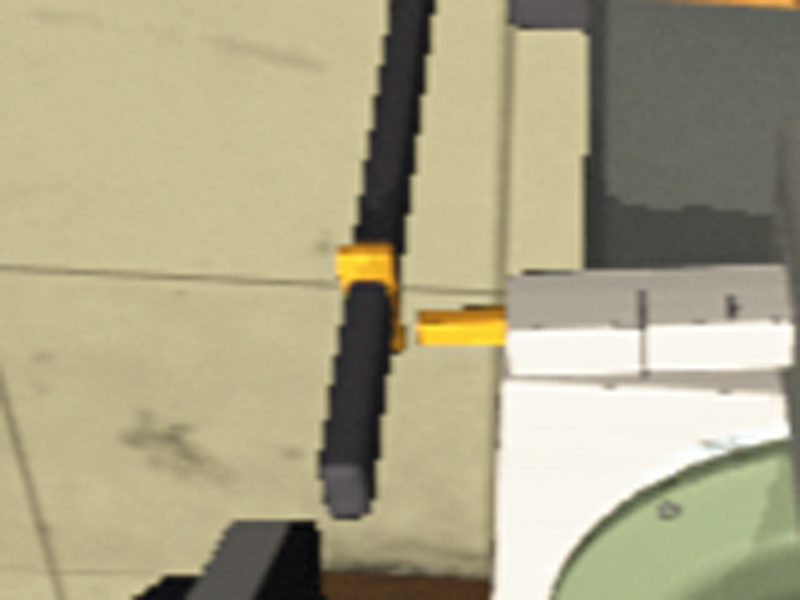

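The close view shows the mark band centred near (235,213) and the tip centred near (248,218). The tip is about 6–7 mm high, so tilt is around -0.03 and the poise needs roughly 6 mm more outward.

Request:
{"api": "arm_command", "payload": {
  "delta_pos": [
    [0, 0, 0],
    [0, 0, 0],
    [0, 0, 0],
    [0, 0, 0],
    [0, 0, 0]
  ],
  "rotation": [
    [0, 1, 0],
    [0, 1, 0],
    [0, 1, 0],
    [0, 1, 0],
    [0, 1, 0]
  ]
}}

```text
clock: 8.95
position: [0.5246, 0.1391, 0.3441]
tool_rot: [1.415, 1.564, -1.646]
force: [0.5, 0.0, 0.3]
grip_width: 0.0551
```

```bash
python3 -c "
from h import *
plan(PIV+U*.155+[0,0,.14])"
```

```text
pos [0.5246 0.1391 0.3441] clock 8.95 q7 -2.030140762086611 grip 0.05514049620958531 
axes [[-0.0, -0.007, -1.0], [0.08, -0.997, 0.007], [-0.997, -0.08, 0.001]]
shift(scale) [-0.1818  1.4475  3.5402] turn(scale) [-0.139   0.0103 -0.0629]
```

Request:
{"api": "arm_command", "payload": {
  "delta_pos": [
    [0, 0.75, 0.9],
    [0, 0.7, 0.9],
    [0, 0, 0.9],
    [0, 0, 0.85],
    [0, 0, 0]
  ],
  "rotation": [
    [-0.14, 0, -0.06],
    [0, 0, 0],
    [0, 0, 0],
    [0, 0, 0],
    [0, 0, 0]
  ]
}}

```text
clock: 9.45
position: [0.4167, 0.0837, 0.3446]
tool_rot: [2.901, 1.559, -0.144]
force: [0.6, 0.6, 0.1]
grip_width: 0.0557
```

```bash
python3 -c "
from h import *
plan(PIV+U*.155+[0,0,.051])"
```

```text
pos [0.4167 0.0837 0.3446] clock 9.45 q7 -1.883512091922762 grip 0.0557217434734469 
axes [[0.012, -0.002, -1.0], [0.097, -0.995, 0.003], [-0.995, -0.097, -0.012]]
shift(scale) [ 2.7889 -0.1107 -0.1653] turn(scale) [ 0.0194 -0.1109 -0.0271]
```

Request:
{"api": "arm_command", "payload": {
  "delta_pos": [
    [0, -0.05, -0.16],
    [1, 0, 0],
    [1, 0, 0],
    [0.75, 0, 0],
    [0, 0, 0],
    [0, -0.15, 0],
    [0, 0, 0]
  ],
  "rotation": [
    [0, -0.1, -0.02],
    [0, 0, 0],
    [0, 0, 0],
    [0, 0, 0],
    [0, 0, 0],
    [0, 0, 0],
    [0, 0, 0]
  ]
}}

```text
clock: 10.15
position: [0.4268, 0.0926, 0.2616]
tool_rot: [-2.898, 1.565, 0.341]
force: [-1.0, 0.2, 0.9]
grip_width: 0.0557
```

```bash
python3 -c "
from h import *
plan(PIV+U*.167+[0,0,.051])
s=monitor.observe();print((s['position']-PIV)@U,s['force'])"
```

```text
pos [0.4268 0.0926 0.2616] clock 10.15 q7 -1.9777509755589961 grip 0.055675114347520954 
axes [[0.006, 0.002, -1.0], [0.098, -0.995, -0.002], [-0.995, -0.098, -0.006]]
shift(scale) [ 0.02   -0.2385  0.1672] turn(scale) [ 0.0244 -0.0579  0.0145]
0.15986283603085483 [-1.0066  0.2412  0.9102]
```

Request:
{"api": "arm_command", "payload": {
  "delta_pos": [
    [0, -0.08, 0],
    [0, -0.08, 0],
    [0, -0.08, 0],
    [0, 0, 0]
  ],
  "rotation": [
    [0, 0, 0],
    [0, 0, 0],
    [0, 0, 0],
    [0, 0, 0]
  ]
}}

```text
clock: 10.55
position: [0.427, 0.1005, 0.2639]
tool_rot: [-3.027, 1.562, 0.212]
force: [0.2, -1.0, 0.2]
grip_width: 0.0556
```

```bash
python3 -c "
from h import *
plan(PIV+U*.157+[0,0,.14])
s=monitor.observe();print((s['position']-PIV)@U,s['force'])"
```

```text
pos [0.427  0.1005 0.2639] clock 10.55 q7 -1.997177433298066 grip 0.05555588724277949 
axes [[0.009, 0.002, -1.0], [0.097, -0.995, -0.001], [-0.995, -0.097, -0.009]]
shift(scale) [-2.873   0.3536  0.1749] turn(scale) [ 0.0208 -0.0858  0.0099]
0.1677169030096408 [ 0.1795 -0.9875  0.163 ]
```

Request:
{"api": "arm_command", "payload": {
  "delta_pos": [
    [0, 0.33, 0],
    [-1, 0, 0],
    [-1, 0, 0],
    [-0.7, 0, -0.3],
    [0, -0.4, -1],
    [0, -0.6, -1],
    [0, -0.5, -1],
    [0, 0, 0],
    [0, 0, 0]
  ],
  "rotation": [
    [0, 0, 0],
    [0, 0, 0],
    [0, 0, 0],
    [0, 0, 0],
    [0, 0, 0],
    [0, 0, 0],
    [0, -1, 0],
    [0, -1, 0],
    [0, -1, 0]
  ]
}}

```text
clock: 11.45
position: [0.5252, 0.1397, 0.3527]
tool_rot: [0.001, 1.265, -3.047]
force: [-0.6, -0.3, -0.4]
grip_width: 0.0553
```

Request:
{"api": "arm_command", "payload": {
  "delta_pos": [
    [0, 0, 0],
    [0, 0, 0],
    [0, 0, 0],
    [0, 0, 0],
    [0, 0, 0],
    [0, 0, 0],
    [0, 0, 0],
    [0, 0, 0],
    [0, 0, 0],
    [0, 0, 0]
  ],
  "rotation": [
    [0, -1, 0],
    [0, -1, 0],
    [0, 0, 0],
    [0, 0, 0],
    [0, 0, 0],
    [0, 0, 0],
    [0, 0, 0],
    [0, 0, 0],
    [0, 0, 0],
    [0, 0, 0]
  ]
}}

```text
clock: 12.45
position: [0.5267, 0.1364, 0.3532]
tool_rot: [-0.005, 1.053, -3.054]
force: [1.2, -0.0, 1.4]
grip_width: 0.0554
```

```bash
python3 side.py s2
```

```text
12.45 [0.5267 0.1364 0.3532] [-0.005   1.0525 -3.0538] [ 1.1645 -0.0229  1.441 ]
tip pred [234.3805 216.1234] 10mm [-1.1375  8.0045] mark [228.9765 216.123 ]
[244 149  18   4  49] [252.8163 150.2857]
[273 152  36   5  76] [294.1579 153.9211]
[221 205  12   9  83] [226.1807 208.3976]
[237 212  17   7 113] [245.4248 215.0088]
[232 221   2   5   8] [232.625 222.875]
[222 281   7   2   8] [225.375 281.125]
crop 154 156
```

View pics/s2c.png

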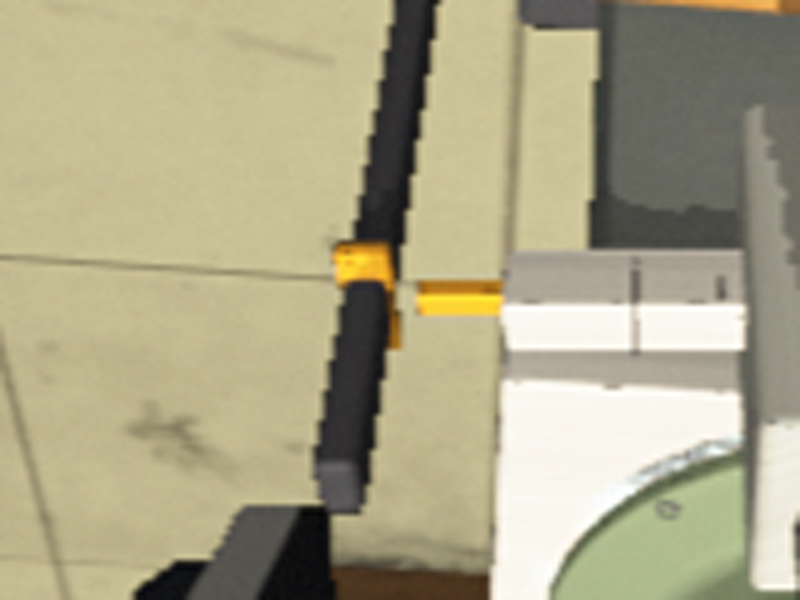

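The tip (crop row about 298) now lines up with the centre of the mark band (about 296), a difference of under 1 mm. I'll wait for it to settle and check again.

Request:
{"api": "arm_command", "payload": {
  "delta_pos": [
    [0, 0, 0],
    [0, 0, 0],
    [0, 0, 0],
    [0, 0, 0],
    [0, 0, 0],
    [0, 0, 0],
    [0, 0, 0],
    [0, 0, 0],
    [0, 0, 0],
    [0, 0, 0]
  ],
  "rotation": [
    [0, 0, 0],
    [0, 0, 0],
    [0, 0, 0],
    [0, 0, 0],
    [0, 0, 0],
    [0, 0, 0],
    [0, 0, 0],
    [0, 0, 0],
    [0, 0, 0],
    [0, 0, 0]
  ]
}}

```text
clock: 13.5
position: [0.5267, 0.1365, 0.3529]
tool_rot: [-0.005, 1.052, -3.054]
force: [-0.2, 0.0, -0.2]
grip_width: 0.0555
```

Request:
{"api": "arm_command", "payload": {
  "delta_pos": [
    [0, 0, 0],
    [0, 0, 0],
    [0, 0, 0],
    [0, 0, 0],
    [0, 0, 0],
    [0, 0, 0],
    [0, 0, 0],
    [0, 0, 0],
    [0, 0, 0],
    [0, 0, 0]
  ],
  "rotation": [
    [0, 0, 0],
    [0, 0, 0],
    [0, 0, 0],
    [0, 0, 0],
    [0, 0, 0],
    [0, 0, 0],
    [0, 0, 0],
    [0, 0, 0],
    [0, 0, 0],
    [0, 0, 0]
  ]
}}

```text
clock: 14.5
position: [0.5267, 0.1365, 0.3529]
tool_rot: [-0.005, 1.052, -3.054]
force: [-0.7, 0.2, -0.7]
grip_width: 0.0558
```

```bash
python3 side.py s3; python3 - <<'E'
import cv2
from h import *
a=cv2.imread('pics/s3.png')[y0:=156,154:154+160] if 0 else cv2.imread('pics/s3.png')
cv2.imwrite('pics/s3z.png',cv2.resize(a[190:235,205:275],(700,450),interpolation=0))
# rough: top & bottom brass rows at tip columns
h=cv2.cvtColor(a,cv2.COLOR_BGR2HSV);m=cv2.inRange(h,(15,120,70),(38,255,255))
for u in list(range(224,236))+[240,244,248]:
    v=np.nonzero(m[195:235,u])[0]+195; print(u,(v.min(),v.max()) if len(v) else None,end=' ')
E
```

```text
14.5 [0.5267 0.1365 0.3529] [-0.0051  1.0521 -3.0537] [-0.7272  0.2005 -0.7089]
tip pred [234.4525 216.2744] 10mm [-1.1368  8.0151] mark [229.0455 216.2731]
[244 149  18   4  51] [252.8824 150.2353]
[273 152  36   5  77] [293.9351 153.9351]
[221 205  12   9  84] [226.369  208.4167]
[238 212  17   8 122] [245.6721 215.6393]
[232 220   2   6   7] [232.8571 222.5714]
[244 279   5   3   7] [246.4286 279.8571]
crop 154 156
224 (np.int64(205), np.int64(211)) 225 (np.int64(204), np.int64(211)) 226 (np.int64(204), np.int64(211)) 227 (np.int64(204), np.int64(211)) 228 (np.int64(204), np.int64(211)) 229 (np.int64(204), np.int64(212)) 230 (np.int64(204), np.int64(212)) 231 (np.int64(205), np.int64(214)) 232 (np.int64(207), np.int64(225)) 233 (np.int64(218), np.int64(225)) 234 None 235 None 240 (np.int64(212), np.int64(219)) 244 (np.int64(212), np.int64(219)) 248 (np.int64(212), np.int64(219))
```

View pics/s3z.png

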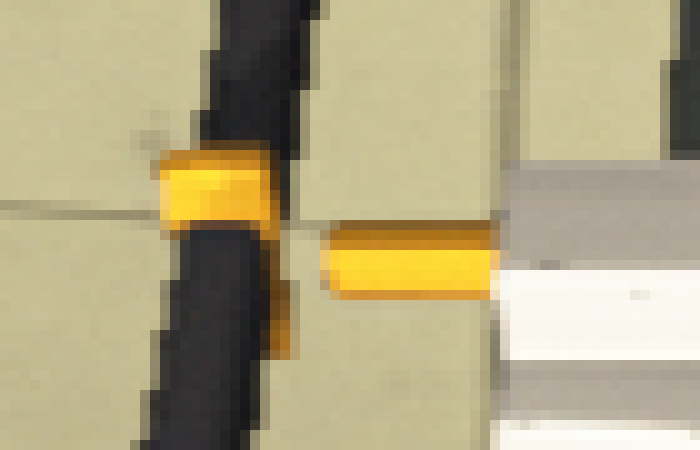

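```bash
python3 -c "
from h import *
print(bot.job_done())"
```

```text
the job is handed in; nothing more can be done
None
```

The canister is weighed: I slid the poise outward along the beam with the fingers either side of it, and the beam now rests level with its tip at the index mark. The job was handed in at about 14.5 s of the 64 s allowed; no verdict was reported.

- **Poise position:** it stands roughly 100 mm along its travel, estimated from where the finger stopped rather than measured on the poise. That is within the 45–125 mm you gave.
- **Level check:** about 4 s after release, a close side view showed the tip within about 1 mm of the mark, or about ±0.005 rad.
- **Disagreement:** two readings from that same picture differ in sign. Against the mark's brass band the tip looks about 1 mm high; against the calibrated prediction it looks about 0.8 mm low. I took this as level within what I could measure and did not adjust further.
- **Settling:** between the last two pictures, 2 s apart, the tip shifted only about 0.5 pixel (roughly 0.6 mm).
- **Clear of the scale:** at hand-in the gripper was clear of the scale and the beam hung free. The arm's path kept away from the oilstone, glue bottle and block plane; I did not take a separate picture of them at the end.

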